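# Reload the bank's sprung counter dispenser

## Robot

A 6-joint arm with a two-finger parallel gripper is mounted at the origin on the work surface. World frame = base frame: x ahead of the robot, y to its left, z up, the work surface at z = 0. Lengths are in m, angles in rad, forces in N, time in s.
With the tool pointing down it reaches from about 0.375 to 0.975 m from the base axis. Payload 3.8 kg.
Tool frame: the origin (TCP) lies at the very end of the fingers, on their centre line; the grasp point (between the pads) lies 19 mm behind it (bot.pinch_z is the distance from the TCP to the grasp point, in m); x points along the fingers, y is the direction in which the jaws open and shut, and the axes are right-handed (so a half turn about x gives the same grasp; the last joint's range is limited). The gripper opens to 85 mm and grips with 20 to 120 N. Pads are 22 mm wide; open, the fingers measure 114 mm over their backs; the gripper's body (76 mm by 85 mm) begins 54 mm behind the grasp point. The pads swing forward as they close: fully open they stand 13 mm farther back than shut.
Start: joints at [-1.265, 0.264, 1.604, -0, 1.274, -0.037], TCP at [0.227, -0.636, 0.231] pointing down, gripper open.
Joint ranges: [-2.63, 2.63], [-0.94, 2.18], [0.31, 2.57], [-1.31, 4.45], [0, 2.66], [-2.55, 2.55]. Speed limits (rad/s): [2.57, 2.57, 3.14, 3.14, 3.14, 3.14].

## Interface

Orientations are given as a rotation vector (axis times angle).
In Python, from workcell import monitor, imaging, finish_job, bot gives the robot as it stands.
- The arm moves only by the tool jog_arm, never from a script. Its argument "rows" is a list of rows, each a list of 7 numbers: the shift along the tool's x, y, z in m, then the turn, a rotation vector about the tool's x, y, z in rad, then the opening in per cent of the stroke, from 0 (shut) to 100 (fully open). A call has 1 to 20 rows; each row is the pose to reach, as a shift and turn from the pose measured when the call began, along the tool's axes at that moment; what a row does not reach only later rows make up. A row lasts 1/10 s, in which the tool goes at most 50 mm and 8.59 degrees, less where a joint would pass 70% of its speed; a pose out of reach is approached as far as the arm can. A call with a gripper value outside its range is refused whole. The fingers move at their own pace and stop on an object; "force" is the grip in N (left out, the last holds). Time passes only in rows, so rows that repeat a pose let the fingers close. It gives the time, the measured TCP pose, the force and the opening at its end, in the units of the state.
- monitor.read_state(): the state, without advancing time (a new reading comes with each control period).
- imaging.read_camera(name): name is "scene" or "side" or "wrist"; returns the picture (420x560x3 uint8, blue, green, red); there is no depth.
- imaging.camera_params(name): a dict with "fx", "fy", "cx", "cy" (pixels), "T" (4x4, takes a point from camera to world coordinates); the wrist camera has in their place "T_tool_cam" (4x4, takes a point from camera to tool coordinates, whose origin is the TCP and whose axes are the tool frame's). Camera axes: x right, y down, z forward; pixel columns grow to the right and rows downward; lengths in m; the calibration is good to about 2 mm. A picture is of the moment at which its call begins: read the wrist's pose just before it. camera_params takes no time and is no camera call.
- finish_job(): hands the job in, once; it reports no verdict.
The state is a dict: "time": time; "q": joint angles; "joint_vel": joint speeds; "joint_torque": joint torques, N m; "tool_pos": TCP position; "tcp_rot": TCP orientation; "wrist_force": force on the tool from outside, world axes, zero at the start; "torque": the same for the moment, N m; "width": opening from 0.0 (shut) to 1.0 (fully open).
Only numpy, scipy, OpenCV 4.12 (cv2) and the standard library are available. Lean on these libraries where they do the work, as an engineer would, in place of code of your own. Each camera call takes 0.05 s, during which the arm holds its last target. There are 200 camera calls.

## Task

Tidy the game bank: take the loose green counter from the table, set it flat on top of the pile in the green dispenser tube, and push it down against the spring until its top is level with the tube's rim or a little below. Let go, and leave the coffee press standing where it is.

Things in the scene. Friction and masses are not known exactly. Their poses are not given: they have to be found in the camera images.
- green_counter_mid (a point): Loose green playing counter, a chunky solid drum 52 mm across and 30 mm tall, about 60 g, with a pale wooden band and a pale disc on its top, standing flat on the table. A blue and an orange counter of the same size lie nearby and are not wanted. The point is its centre, 15 mm above the table; z is its axis (up).
- green_rim (a point): Rim of the green dispenser, a fixed upright clear tube on a green foot 112 mm across, with a green flared collar; the rim stands 120 mm above the table. The point is the centre of the mouth, level with the rim; z up. The mouth is 82 mm wide inside (90 mm outside) and funnels over 10 mm to a bore of 58 mm. A blue dispenser of the same form stands nearby and is not wanted.
- green_pile_top (a point): Centre of the top face of the pile of green counters that rides on the sprung lift inside the green tube; it starts 6 to 12 mm below the rim. Lift and pile sink together, straight down, to a hard stop with the pile top 36 mm below the rim (a 30 mm counter on it is then 6 mm below the rim). A brake on the lift carries the weight of a counter without sinking; pushing down takes about 4 to 7 N, and the lift stays where it is left.
- press_mid (a point): Coffee press of glass and steel with its plunger down, 178 mm tall, 100 mm across the foot, with a handle on one side, 0.75 kg, loose. The point is on its axis, 89 mm above the table; z up. To be left standing where it is.
Mind the look-alikes: they are no part of the job. Leave any black or yellow look-alike of the part that bears green_counter_mid alone.

How it is judged:
By the outcome, as a careful person would: the job done as asked, in the order asked, and still so for the second after the job is handed in, with the robot touching nothing.
It also fails if it takes over 42 s, if anything falls off the work surface, if the arm or the gripper's body presses on something with over 40 N, if the wrist force passes 120 N, or if a joint passes its speed limit or range.

## Working session

There is one attempt and no reset: what is moved stays moved. The work goes in short steps, Python scripts to look and compute and a tool call to move; the robot and the scene stay as the last step left them, time stands still between calls to the robot, and variables do not carry over. Pictures are saved under pics/ and viewed, about 8 in all and at most 12, crops included, and the job is handed in when it is done.

Besides the shell and the picture viewer there is one more tool, called after ">>>" by a JSON object that holds its "method" and its "body". jog_arm: Moves the arm, as the interface text tells. Its arguments: {"type":"object","properties":{"rows":{"type":"array","items":{"type":"array","items":{"type":"number"}}},"force":{"type":"number"}},"required":["rows"]}

```bash
mkdir -p pics; python3 - <<'E'
from workcell import monitor, imaging, bot
import cv2,numpy as np
s=monitor.read_state();print(s['time'],s['tool_pos'],s['tcp_rot'],s['width'],bot.pinch_z)
for n in("scene","side"):
    cv2.imwrite(f"pics/{n}0.png",imaging.read_camera(n))
    p=imaging.camera_params(n);print(n,{k:np.round(v,4).tolist() for k,v in p.items()})
print(imaging.camera_params("wrist"))
E
```

```text
0.0 [ 0.22665802 -0.63502514  0.22994388] [ 2.03588408  0.35478479 -2.0365067 ] 1.0044938175361637 0.0187
scene {'fx': 538.236, 'fy': 538.236, 'cx': 271.4961, 'cy': 206.7898, 'T': [[-0.3749, 0.732, -0.5689, 1.2375], [0.927, 0.2898, -0.2381, 0.253], [-0.0094, -0.6166, -0.7872, 1.0684], [0.0, 0.0, 0.0, 1.0]]}
side {'fx': 439.5022, 'fy': 439.5022, 'cx': 278.8865, 'cy': 206.8345, 'T': [[-0.944, -0.1878, 0.2713, 0.2668], [-0.3298, 0.5117, -0.7933, 0.6792], [0.0102, -0.8384, -0.545, 0.6011], [0.0, 0.0, 0.0, 1.0]]}
{'fx': 315.78432157573934, 'fy': 315.78432157573934, 'cx': 278.80918940787996, 'cy': 211.74182551731224, 'T_tool_cam': array([[ 5.43494894e-04, -3.26871710e-01,  9.45068564e-01,
        -1.41827630e-01],
       [ 9.99999850e-01,  1.17561931e-04, -5.34423811e-04,
        -1.04793766e-03],
       [ 6.35839391e-05,  9.45068713e-01,  3.26871725e-01,
        -8.47368350e-02],
       [ 0.00000000e+00,  0.00000000e+00,  0.00000000e+00,
         1.00000000e+00]])}
```

View pics/scene0.png

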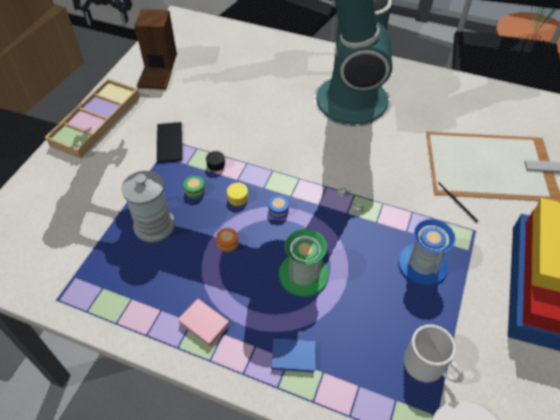

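View pics/side0.png

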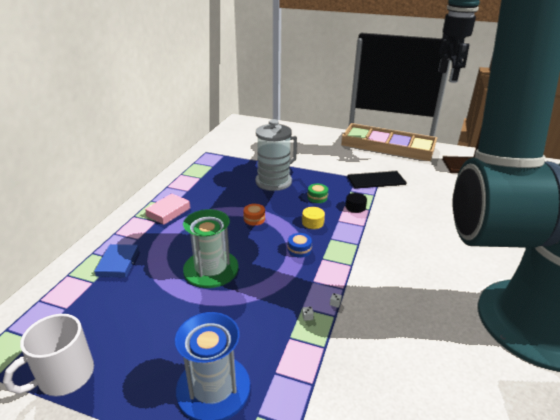

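Candidates for the wanted counter (scene px): green (194,186) with pale disc; black (215,160), yellow (237,194), blue (278,207) and orange (228,239) are not wanted. The green dispenser is at (304,262) and the blue one at (427,250). The press is at (150,207), near the green counter. Next, one close crop.

```bash
cat > h.py <<'E'
import numpy as np
from workcell import imaging
def ray(n,u,v):
    p=imaging.camera_params(n);T=p['T'];d=T[:3,:3]@[(u-p['cx'])/p['fx'],(v-p['cy'])/p['fy'],1];return T[:3,3],d
def atz(n,u,v,z):
    o,d=ray(n,u,v);return (o+d*(z-o[2])/d[2]).round(4)
def proj(n,P):
    p=imaging.camera_params(n);c=np.linalg.inv(p['T'])@np.r_[P,1];return (c[0]/c[2]*p['fx']+p['cx'],c[1]/c[2]*p['fy']+p['cy'])
E
python3 - <<'E'
from h import *
import cv2
a=cv2.imread('pics/scene0.png');b=cv2.imread('pics/side0.png')
r=lambda i,x,y,w,h:cv2.resize(i[y:y+h,x:x+w],(400,300),interpolation=cv2.INTER_CUBIC)
cv2.imwrite('pics/c.png',np.vstack([np.hstack([r(a,120,150,120,90),r(a,250,215,120,90)]),np.hstack([r(b,240,115,120,90),r(b,160,200,120,90)])]))
print(atz('scene',194,184,.03),atz('side',318,189,.03))
print(atz('scene',306,247,.12),atz('side',207,223,.12))
print('press foot',atz('scene',153,224,0),atz('side',274,182,0))
E
```

```text
[ 0.4915 -0.2716  0.03  ] [ 0.485  -0.2651  0.03  ]
[0.6254 0.0744 0.12  ] [0.6157 0.0789 0.12  ]
press foot [ 0.6231 -0.3217  0.    ] [ 0.6199 -0.3093  0.    ]
```

View pics/c.png

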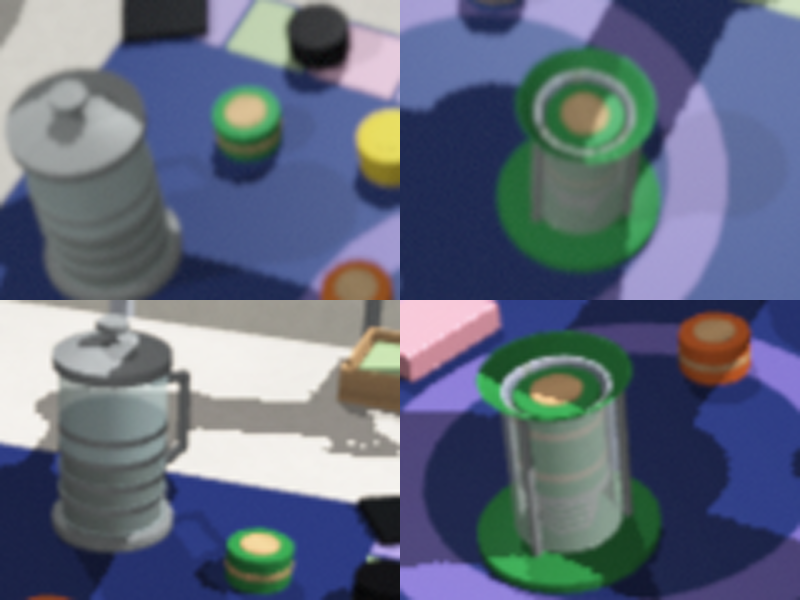

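```bash
cat >> h.py <<'E'
from scipy.spatial.transform import Rotation as Ro
from workcell import monitor
def tool():
    s=monitor.read_state();return np.array(s['tool_pos']),Ro.from_rotvec(s['tcp_rot']).as_matrix()
def shift(P,p=None,R=None):
    if R is None:p,R=tool()
    return (R.T@(np.array(P)-p)).round(4)
def watz(u,v,z,p,R):
    c=imaging.camera_params('wrist');T=c['T_tool_cam']
    d=R@T[:3,:3]@[(u-c['cx'])/c['fx'],(v-c['cy'])/c['fy'],1];o=p+R@T[:3,3]
    return (o+d*(z-o[2])/d[2]).round(4)
E
python3 - <<'E'
from h import *
for n,s,d in [('black',(215,156),(356,197)),('yellow',(237,189),(314,212)),('orange',(228,235),(254,208)),('green',(193.8,183.3),(318,188.5))]:
    print(n,atz('scene',*s,.03),atz('side',*d,.03))
print('handle',atz('side',296,150,.1))
p,R=tool();print(p,R.round(3),shift([.488,-.268,.14]),monitor.read_state()['q'])
E
```

```text
black [ 0.3838 -0.2644  0.03  ] [ 0.3865 -0.2601  0.03  ]
yellow [ 0.4664 -0.1632  0.03  ] [ 0.4664 -0.1595  0.03  ]
orange [ 0.6032 -0.1247  0.03  ] [ 0.6049 -0.127   0.03  ]
green [ 0.4896 -0.2731  0.03  ] [ 0.4857 -0.2675  0.03  ]
handle [ 0.5642 -0.3229  0.1   ]
[ 0.22667591 -0.63508332  0.23006768] [[-0.001  0.336 -0.942]
 [ 0.002 -0.942 -0.336]
 [-1.    -0.002 -0.   ]] [ 0.0906 -0.2577 -0.3695] [-1.26488109e+00  2.64688497e-01  1.60525902e+00 -4.14999922e-05
  1.27371531e+00 -3.68670571e-02]
```

>>> {"method": "jog_arm", "body": {"rows": [[0.08, -0.256, -0.37, 0, 0, 0, 100], [0.08, -0.256, -0.37, 0, 0, 0, 100], [0.08, -0.256, -0.37, 0, 0, 0, 100], [0.08, -0.256, -0.37, 0, 0, 0, 100], [0.08, -0.256, -0.37, 0, 0, 0, 100], [0.08, -0.256, -0.37, 0, 0, 0, 100], [0.08, -0.256, -0.37, 0, 0, 0, 100], [0.08, -0.256, -0.37, 0, 0, 0, 100], [0.08, -0.256, -0.37, 0, 0, 0, 100], [0.08, -0.256, -0.37, 0, 0, 0, 100], [0.08, -0.256, -0.37, 0, 0, 0, 100], [0.08, -0.256, -0.37, 0, 0, 0, 100], [0.08, -0.256, -0.37, 0, 0, 0, 100], [0.08, -0.256, -0.37, 0, 0, 0, 100], [0.08, -0.256, -0.37, 0, 0, 0, 100]]}}

```text
time: 1.6
tool_pos: [0.4886, -0.2707, 0.1509]
tcp_rot: [2.037, 0.352, -2.037]
wrist_force: [-0.1, -0.3, -0.1]
width: 1.001
```

```bash
python3 - <<'E'
from h import *
import cv2
p,R=tool();np.savez('w1.npz',p=p,R=R)
cv2.imwrite('pics/w1.png',imaging.read_camera('wrist'));print(p,R.round(3))
E
```

```text
[ 0.48858087 -0.27065402  0.15090204] [[-0.     0.334 -0.942]
 [ 0.002 -0.942 -0.334]
 [-1.    -0.002 -0.   ]]
```

View pics/w1.png

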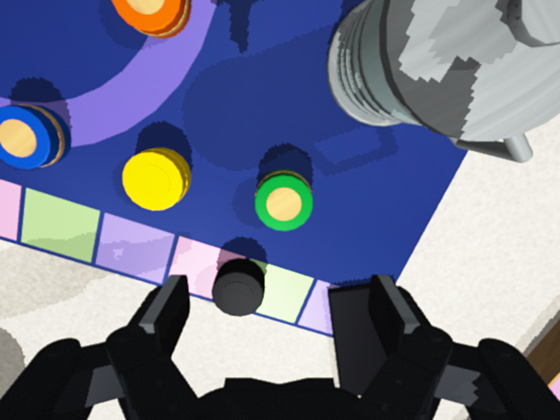

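The wrist view shows the green counter's top disc at (284,204). Black is at (238,288), yellow at (156,180), and the press handle ends at (520,150), clear of the jaws.

```bash
python3 - <<'E'
from h import *
w=np.load('w1.npz');p,R=w['p'],w['R']
c=watz(284,204,.03,p,R);b=watz(238,288,.03,p,R);y=watz(152,178,.03,p,R)
h=watz(518,150,.1,p,R)
print(c,b,y,'handle',h)
for z in(.08,.010):print(shift([c[0],c[1],z]))
E
```

```text
[ 0.4906 -0.2733  0.03  ] [ 0.3962 -0.2604  0.03  ] [ 0.4749 -0.1597  0.03  ] handle [ 0.5908 -0.3864  0.1   ]
[ 0.0709  0.0035 -0.0009]
[ 0.1409  0.0036 -0.0009]
```

>>> {"method": "jog_arm", "body": {"rows": [[0.03, 0.003, -0.001, 0, 0, 0, 100], [0.06, 0.003, -0.001, 0, 0, 0, 100], [0.09, 0.003, -0.001, 0, 0, 0, 100], [0.115, 0.003, -0.001, 0, 0, 0, 100], [0.13, 0.003, -0.001, 0, 0, 0, 100], [0.14, 0.003, -0.001, 0, 0, 0, 100], [0.141, 0.003, -0.001, 0, 0, 0, 100], [0.141, 0.003, -0.001, 0, 0, 0, 100], [0.141, 0.003, -0.001, 0, 0, 0, 40], [0.141, 0.003, -0.001, 0, 0, 0, 40], [0.141, 0.003, -0.001, 0, 0, 0, 40], [0.141, 0.003, -0.001, 0, 0, 0, 40], [0.141, 0.003, -0.001, 0, 0, 0, 40], [0.141, 0.003, -0.001, 0, 0, 0, 40], [0.141, 0.003, -0.001, 0, 0, 0, 40], [0.141, 0.003, -0.001, 0, 0, 0, 40]], "force": 40}}

```text
time: 3.25
tool_pos: [0.4916, -0.2733, 0.0113]
tcp_rot: [2.038, 0.351, -2.034]
wrist_force: [-0.1, 0.2, 5.7]
width: 0.589
```

```bash
python3 - <<'E'
from h import *
p,R=tool();np.savez('w2.npz',p=p,R=R);print(p,monitor.read_state()['width']*85)
import cv2
cv2.imwrite('pics/w2.png',imaging.read_camera('wrist'))
E
```

```text
[ 0.49157829 -0.27329965  0.0113299 ] 50.094738838152466
```

View pics/w2.png

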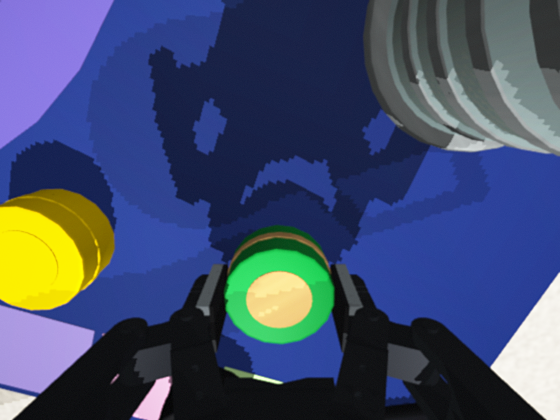

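>>> {"method": "jog_arm", "body": {"rows": [[-0.03, 0, 0, 0, 0, 0, 40], [-0.08, 0, 0, 0, 0, 0, 40], [-0.13, 0, 0, 0, 0, 0, 40], [-0.18, 0, 0, 0, 0, 0, 40], [-0.239, -0.04, -0.03, 0, 0, 0, 40], [-0.239, -0.08, -0.06, 0, 0, 0, 40], [-0.239, -0.115, -0.09, 0, 0, 0, 40], [-0.239, -0.15, -0.12, 0, 0, 0, 40], [-0.239, -0.18, -0.15, 0, 0, 0, 40], [-0.239, -0.21, -0.18, 0, 0, 0, 40], [-0.239, -0.24, -0.21, 0, 0, 0, 40], [-0.239, -0.27, -0.23, 0, 0, 0, 40], [-0.239, -0.287, -0.239, 0, 0, 0, 40], [-0.239, -0.287, -0.239, 0, 0, 0, 40], [-0.239, -0.287, -0.239, 0, 0, 0, 40], [-0.239, -0.287, -0.239, 0, 0, 0, 40], [-0.239, -0.287, -0.239, 0, 0, 0, 40]]}}

```text
time: 5.0
tool_pos: [0.6201, 0.0758, 0.2507]
tcp_rot: [2.039, 0.349, -2.035]
wrist_force: [-1.3, -0.3, -1.0]
width: 0.589
```

```bash
python3 - <<'E'
from h import *
p,R=tool();np.savez('w3.npz',p=p,R=R);print(p,R.round(3),monitor.read_state()['width']*85)
import cv2
cv2.imwrite('pics/w3.png',imaging.read_camera('wrist'))
E
```

```text
[0.62013854 0.07580636 0.25070345] [[ 0.002  0.333 -0.943]
 [ 0.    -0.943 -0.333]
 [-1.     0.    -0.002]] 50.02397355748591
```

View pics/w3.png

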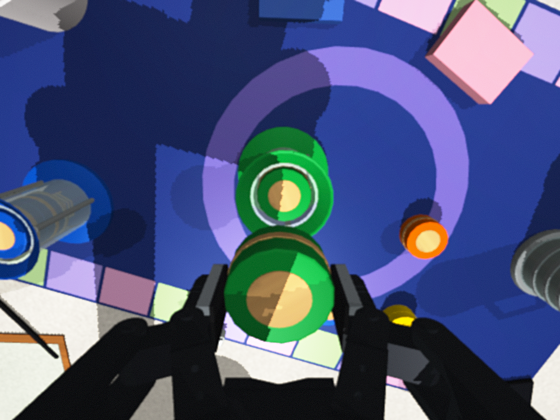

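```bash
python3 - <<'E'
import cv2
i=cv2.imread('pics/w3.png')[115:265,200:400]
cv2.imwrite('pics/w3c.png',cv2.resize(i,(800,600),interpolation=cv2.INTER_CUBIC))
E
```

```text
(no output)
```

View pics/w3c.png

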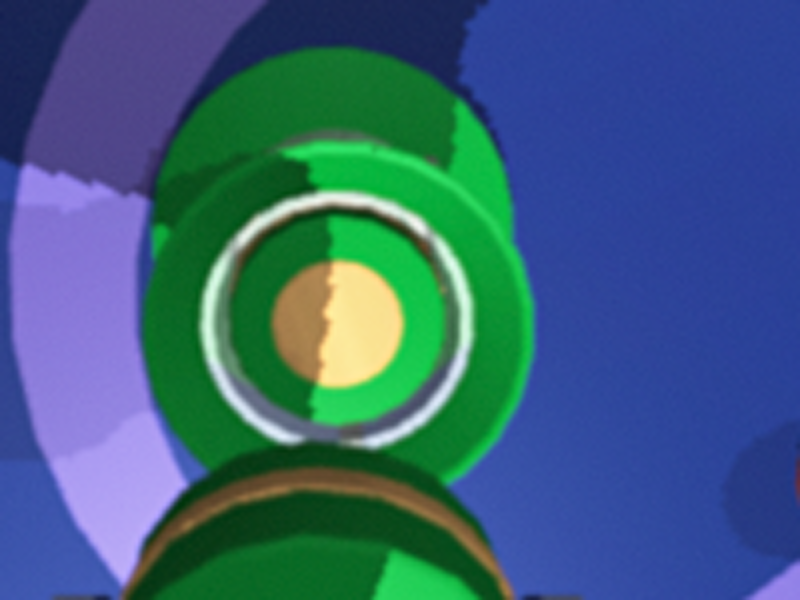

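```bash
python3 - <<'E'
from h import *
w=np.load('w3.npz');p,R=w['p'],w['R']
f=lambda x,y,z:watz(200+x/4,115+y/4,z,p,R)
print('ring',f(337,320,.11),np.linalg.norm(f(202,320,.11)-f(472,320,.11)),np.linalg.norm(f(337,192,.11)-f(337,448,.11)))
a,b=f(143,320,.12),f(535,320,.12);t=f(339,140,.12)
print('rim',(a+b)/2,np.linalg.norm(a-b),'from top',t+R[:,2]*.045)
for z in(.108,.111,.114):print('pile',z,np.linalg.norm(f(230,319,z)-f(445,319,z)),f(337,319,z))
w=np.load('w1.npz')
# held counter offset in tool frame
print('held',R.T@(watz(280,298,p[2]+.0187,p,R)-p))
E
```

```text
ring [0.6249 0.0734 0.11  ] 0.06268668120103342 0.061872772687184496
rim [0.62775 0.07405 0.12   ] 0.08792553667734988 from top [0.62287261 0.07260294 0.11993012]
pile 0.108 0.05028916384272064 [0.6246 0.0732 0.108 ]
pile 0.111 0.04975108039027898 [0.6254 0.0735 0.111 ]
pile 0.114 0.04924642118976768 [0.6262 0.0739 0.114 ]
held [-0.01869604 -0.00055847 -0.00050671]
```

>>> {"method": "jog_arm", "body": {"rows": [[0.03, 0.004, -0.003, 0, 0, 0, 40], [0.07, 0.004, -0.003, 0, 0, 0, 40], [0.1, 0.004, -0.003, 0, 0, 0, 40], [0.115, 0.004, -0.003, 0, 0, 0, 40], [0.12, 0.004, -0.003, 0, 0, 0, 40], [0.123, 0.004, -0.003, 0, 0, 0, 40], [0.125, 0.004, -0.003, 0, 0, 0, 40], [0.125, 0.004, -0.003, 0, 0, 0, 40], [0.125, 0.004, -0.003, 0, 0, 0, 40]]}}

```text
time: 5.95
tool_pos: [0.6256, 0.0732, 0.1273]
tcp_rot: [2.041, 0.349, -2.033]
wrist_force: [0.1, -0.4, -0.2]
width: 0.59
```

>>> {"method": "jog_arm", "body": {"rows": [[0.002, 0, 0.001, 0, 0, 0, 40], [0.003, 0, 0.001, 0, 0, 0, 40], [0.004, 0, 0.001, 0, 0, 0, 40], [0.004, 0, 0.001, 0, 0, 0, 40]]}}

```text
time: 6.35
tool_pos: [0.6244, 0.0729, 0.123]
tcp_rot: [2.041, 0.349, -2.033]
wrist_force: [-0.7, 0.5, -0.2]
width: 0.589
```

```bash
python3 - <<'E'
from h import *
import cv2
p,R=tool();s=monitor.read_state();print(p,s['wrist_force'])
a=imaging.read_camera('side');b=imaging.read_camera('scene')
r=lambda i,x,y:cv2.resize(i[y:y+90,x:x+60],(400,600),interpolation=cv2.INTER_CUBIC)
cv2.imwrite('pics/p1.png',np.hstack([r(a,180,180),r(b,275,205)]))
E
```

```text
[0.62443626 0.0729079  0.12304929] [-0.70761772  0.52508734 -0.17586629]
```

View pics/p1.png

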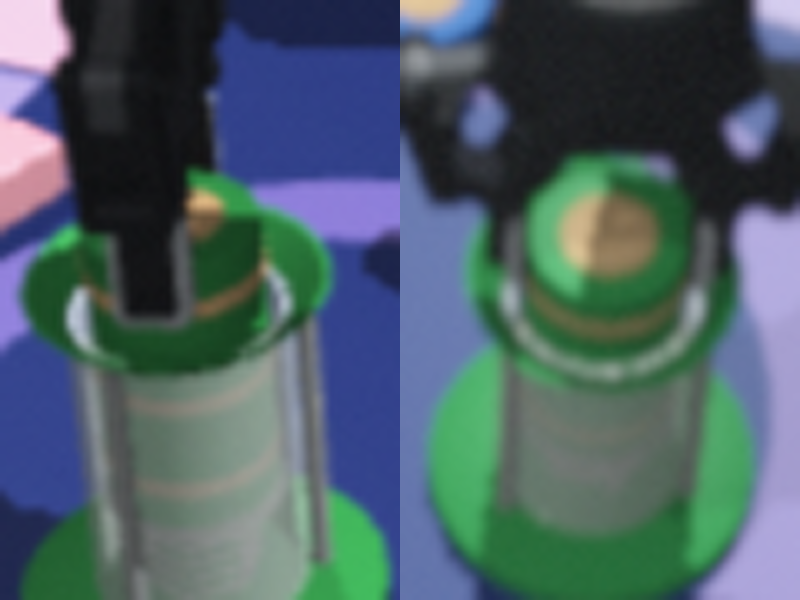

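The held counter sits centred in the mouth of the green tube and has not touched the pile yet. I'll creep down to find contact.

>>> {"method": "jog_arm", "body": {"rows": [[0.001, 0, 0, 0, 0, 0, 40], [0.002, 0, 0, 0, 0, 0, 40], [0.002, 0, 0, 0, 0, 0, 40]]}}

```text
time: 6.75
tool_pos: [0.6244, 0.0729, 0.1209]
tcp_rot: [2.041, 0.349, -2.033]
wrist_force: [0.6, -0.9, -0.6]
width: 0.591
```

>>> {"method": "jog_arm", "body": {"rows": [[0.001, 0, 0, 0, 0, 0, 40], [0.002, 0, 0, 0, 0, 0, 40], [0.002, 0, 0, 0, 0, 0, 40]]}}

```text
time: 7.05
tool_pos: [0.6245, 0.0729, 0.1192]
tcp_rot: [2.041, 0.349, -2.033]
wrist_force: [-0.9, -0.2, 1.4]
width: 0.591
```

>>> {"method": "jog_arm", "body": {"rows": [[0.001, 0, 0, 0, 0, 0, 40], [0.001, 0, 0, 0, 0, 0, 40], [0.001, 0, 0, 0, 0, 0, 40]]}}

```text
time: 7.35
tool_pos: [0.6245, 0.0729, 0.1185]
tcp_rot: [2.041, 0.349, -2.033]
wrist_force: [-1.5, 0.0, 3.4]
width: 0.592
```

>>> {"method": "jog_arm", "body": {"rows": [[0, 0, 0, 0, 0, 0, 63], [0, 0, 0, 0, 0, 0, 63], [0, 0, 0, 0, 0, 0, 63], [-0.003, 0, 0, 0, 0, 0, 64], [-0.006, 0, 0, 0, 0, 0, 68], [-0.009, 0, 0, 0, 0, 0, 72], [-0.015, 0, 0, 0, 0, 0, 76], [-0.03, 0, 0, 0, 0, 0, 80], [-0.06, 0, 0, 0, 0, 0, 80], [-0.09, 0, 0, 0, 0, 0, 80], [-0.1, 0, 0, 0, 0, 0, 80], [-0.1, 0, 0, 0, 0, 0, 80]]}}

```text
time: 8.55
tool_pos: [0.6259, 0.073, 0.2219]
tcp_rot: [2.047, 0.349, -2.027]
wrist_force: [0.2, 0.1, -0.1]
width: 0.8
```

```bash
python3 - <<'E'
from h import *
import cv2
p,R=tool();s=monitor.read_state();print(p,s['wrist_force'],s['width']);np.savez('w4.npz',p=p,R=R)
c=imaging.read_camera('wrist');a=imaging.read_camera('side')
x=cv2.resize(c[150:330,200:380],(500,500),interpolation=cv2.INTER_CUBIC);y=cv2.resize(a[185:275,180:234],(300,500),interpolation=cv2.INTER_CUBIC)
cv2.imwrite('pics/p2.png',np.hstack([x,y]))
E
```

```text
[0.62588071 0.07301061 0.22190601] [ 0.18365727  0.0682112  -0.12447679] 0.8000713444911847
```

View pics/p2.png

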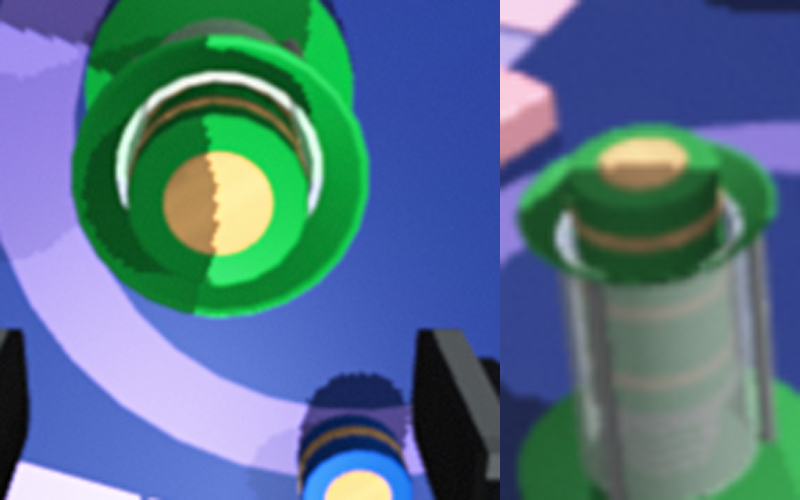

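```bash
python3 - <<'E'
from h import *
w=np.load('w4.npz');p,R=w['p'],w['R']
g=lambda x,y,z:watz(200+x*.36,150+y*.36,z,p,R)
print('top',g(218,203,.1375),'rim',g(220,176,.12)); print(shift([.6245,.0735,.145]))
E
```

```text
top [0.6237 0.0735 0.1375] rim [0.6257 0.0736 0.12  ]
[ 0.0729 -0.0004 -0.0008]
```

>>> {"method": "jog_arm", "body": {"rows": [[0, 0, -0.001, 0, 0, 0, 0], [0, 0, -0.001, 0, 0, 0, 0], [0, 0, -0.001, 0, 0, 0, 0], [0.02, 0, -0.001, 0, 0, 0, 0], [0.04, 0, -0.001, 0, 0, 0, 0], [0.055, 0, -0.001, 0, 0, 0, 0], [0.065, 0, -0.001, 0, 0, 0, 0], [0.07, 0, -0.001, 0, 0, 0, 0], [0.072, 0, -0.001, 0, 0, 0, 0], [0.074, 0, -0.001, 0, 0, 0, 0], [0.074, 0, -0.001, 0, 0, 0, 0]]}}

```text
time: 9.75
tool_pos: [0.6253, 0.0732, 0.1445]
tcp_rot: [2.041, 0.349, -2.033]
wrist_force: [0.7, -0.5, -0.4]
width: 0.003
```

>>> {"method": "jog_arm", "body": {"rows": [[0.002, 0, 0.001, 0, 0, 0, 0], [0.004, 0, 0.001, 0, 0, 0, 0], [0.006, 0, 0.001, 0, 0, 0, 0], [0.008, 0, 0.001, 0, 0, 0, 0], [0.008, 0, 0.001, 0, 0, 0, 0]]}}

```text
time: 10.25
tool_pos: [0.6244, 0.0729, 0.1365]
tcp_rot: [2.041, 0.349, -2.033]
wrist_force: [-0.9, 0.5, -0.2]
width: -0.001
```

>>> {"method": "jog_arm", "body": {"rows": [[0.001, 0, 0, 0, 0, 0, 0], [0.002, 0, 0, 0, 0, 0, 0], [0.002, 0, 0, 0, 0, 0, 0]]}}

```text
time: 10.55
tool_pos: [0.6244, 0.0729, 0.1347]
tcp_rot: [2.041, 0.349, -2.032]
wrist_force: [-1.3, -1.1, 4.4]
width: -0.0
```

>>> {"method": "jog_arm", "body": {"rows": [[0.002, 0, 0, 0, 0, 0, 0], [0.004, 0, 0, 0, 0, 0, 0], [0.006, 0, 0, 0, 0, 0, 0], [0.008, 0, 0, 0, 0, 0, 0], [0.01, 0, 0, 0, 0, 0, 0], [0.012, 0, 0, 0, 0, 0, 0], [0.014, 0, 0, 0, 0, 0, 0], [0.016, 0, 0, 0, 0, 0, 0], [0.017, 0, 0, 0, 0, 0, 0], [0.017, 0, 0, 0, 0, 0, 0]]}}

```text
time: 11.55
tool_pos: [0.6245, 0.0729, 0.1174]
tcp_rot: [2.041, 0.349, -2.033]
wrist_force: [-1.2, -0.4, 4.5]
width: -0.0
```

>>> {"method": "jog_arm", "body": {"rows": [[0.001, 0, 0, 0, 0, 0, 0], [0.002, 0, 0, 0, 0, 0, 0], [0.002, 0, 0, 0, 0, 0, 0]]}}

```text
time: 11.85
tool_pos: [0.6245, 0.0729, 0.1153]
tcp_rot: [2.041, 0.349, -2.032]
wrist_force: [-2.3, 0.8, 5.1]
width: -0.002
```

>>> {"method": "jog_arm", "body": {"rows": [[-0.01, 0, 0, 0, 0, 0, 0], [-0.03, 0, 0, 0, 0, 0, 0], [-0.06, 0, 0, 0, 0, 0, 0], [-0.1, 0, 0, 0, 0, 0, 0], [-0.12, 0, 0, 0, 0, 0, 0], [-0.12, 0, 0, 0, 0, 0, 0], [-0.12, 0, 0, 0, 0, 0, 0]]}}

```text
time: 12.55
tool_pos: [0.6241, 0.0728, 0.2353]
tcp_rot: [2.042, 0.349, -2.032]
wrist_force: [-0.3, 0.2, -0.4]
width: 0.004
```

```bash
python3 - <<'E'
from h import *
import cv2
p,R=tool();s=monitor.read_state();print(p,s['wrist_force'],s['time'])
c=imaging.read_camera('wrist');a=imaging.read_camera('side');b=imaging.read_camera('scene')
cv2.imwrite('pics/scene9.png',b)
x=cv2.resize(c[120:300,200:380],(400,400),interpolation=cv2.INTER_CUBIC);y=cv2.resize(a[180:270,165:255],(400,400),interpolation=cv2.INTER_CUBIC)
z=cv2.resize(cv2.hconcat([a[100:250,200:400],b[100:250,100:300]]),(800,300)) 
cv2.imwrite('pics/p3.png',np.vstack([np.hstack([x,y]),z[:200*3//3+0]]))
E
```

```text
[0.62411884 0.07283853 0.23530797] [-0.32598993  0.15926805 -0.43560157] 12.55
```

View pics/p3.png

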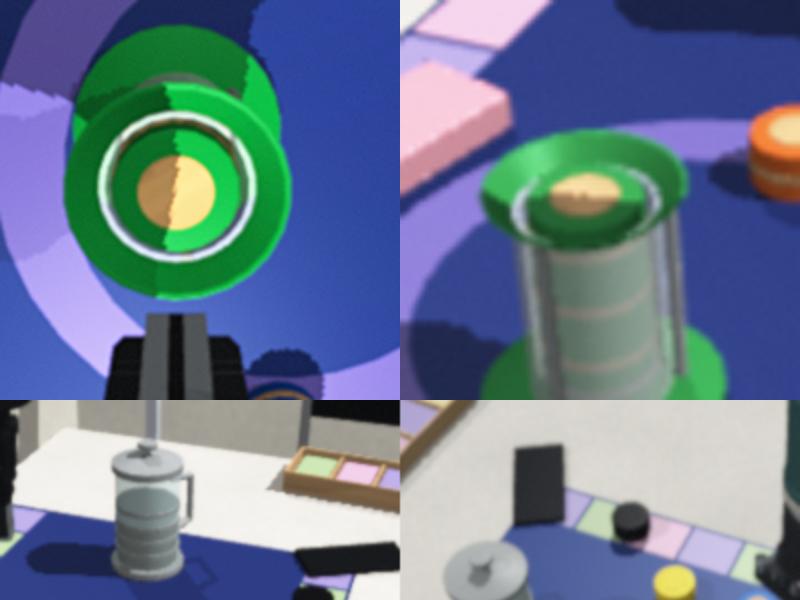

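The counter lies flat inside the rim of the green tube, the gripper is clear, and the press is standing in place.

```bash
python3 -c "from workcell import finish_job;print(finish_job())"
```

```text
the job is handed in; nothing more can be done
None
```

I set the loose green counter flat on the pile in the green dispenser tube and pushed it down with closed fingers. I then let go, backed off and handed the job in at about 12.7 s.

**Push depth:** at the end of the push the fingertips read z = 0.1153 m. That puts the counter's top about 4–5 mm below the rim, above the 6 mm hard stop. The push took about 5 N.

**Final check:** the last pictures show the counter level inside the collar and nothing touching the gripper, which stands about 115 mm above the tube. By eye, the coffee press is standing where it was, and the arm touched none of the look-alike counters.

**Disagreements:**
- The first fixes from the scene and side cameras differed by up to 10 mm. The wrist camera settled them.
- The upward force read about 5.7 N as the gripper closed on the counter at the table, and I did not find the cause. It was gone once the counter was lifted.
- The fingers met the counter's top about 2 mm lower than I had worked out.

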